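# Seat the vials in an autosampler plate and slide the plate home

## Task

The vial plate of the autosampler stands in front of its bay on the loading deck, and the five amber vials with blue caps in its front row have not been pushed fully into their wells. Run the fingertips along that row and press every blue-capped vial down until it bottoms in its well, lightly, because they are glass; then push the plate with the fingers straight in under the gate bar until it rests against the end stop at the back of the bay. Grip and lift nothing, leave the other things on the bench alone, and finish with the hand clear.

Things in the scene. Friction and masses are not known exactly. Their poses are not given: they have to be found in the camera images.
- bay: Autosampler, fixed: aluminium deck 190 mm wide, top 6 mm above the bench, from 185 mm in front of the origin; white cheeks, inner faces 67 mm to either side, with a flared mouth (160 mm wide) 76 mm in front of the origin; end stops 43 mm behind the origin. Origin: at bench level, below the plate's origin when the plate is home. x: the way the plate is pushed in, y left, z up.
- gate (a point): Middle of the underside of the white gate bar with a red stripe across the mouth of the bay, 29 mm in front of the bay's origin: underside 60 mm, top 72 mm above the bench, 10 mm thick along x. Only fully seated vials pass below it. Behind it stand a white housing 200 mm high (52 mm behind the bay's origin) and a short needle arm (from 22 mm behind it).
- plate: Loose dark grey vial plate, 86 mm (x) x 128 mm (y) x 40 mm high, about 0.4 kg with its vials, on the deck; it slides easily, at 1 to 2 N. Origin: middle of its underside, x towards the bay, y left. It has three rows of five wells; the front row (x = -28 mm, y = 48, 24, 0, -24, -48 mm) holds the blue-capped vials, the middle row is empty, the white-capped vials in the back row are fixed and home.
- plate_front (a point): Middle of the plate's flat front face, 43 mm in front of its origin and 20 mm above its underside.
- vial_1 (a joint): How far the leftmost vial of the front row (seen from the robot) has been pushed down, in m: 0 = standing 7 mm too high, 0.007 = fully home. It stays where it is left; pushing it down takes about 3 N.
- vial_2 (a joint): The same for the second vial from the left.
- vial_3 (a joint): The same for the middle vial.
- vial_4 (a joint): The same for the second vial from the right.
- vial_5 (a joint): The same for the rightmost vial.
- vial_1_cap (a point): Centre of the top of the leftmost vial's blue cap, 12 mm across; it moves with the vial. When home, every cap top is 52 mm above the plate's underside (58 mm above the bench); at the start it stands 3.5 to 7 mm higher, too high for the gate bar.
- vial_2_cap (a point): The same for the second vial from the left.
- vial_3_cap (a point): The same for the middle vial.
- vial_4_cap (a point): The same for the second vial from the right.
- vial_5_cap (a point): The same for the rightmost vial.
- cup: Bystander: loose sample cup with a red lid, 51 mm across, 64 mm high.
- tube: Bystander: loose standing sample tube with an orange cap, 36 mm across, 114 mm high; it falls easily.
- timer: Bystander: loose white lab timer 66 x 66 x 18 mm.
- dish_a: Bystander: loose petri dish, 62 mm across, 14 mm high.
- forceps: Bystander: loose steel forceps, 122 mm long.

How it is judged:
By the outcome, as a careful person would: the job done as asked, in the order asked, and still so for the second after the job is handed in, with the robot touching nothing.
It also fails if it takes over 61 s, if anything falls off the work surface, if the arm or the gripper's body presses on something with over 40 N, if the wrist force passes 120 N, or if a joint passes its speed limit or range.

## Robot

A 7-joint arm with a two-finger parallel gripper is mounted at the origin on a cart in front of the work surface, level with it; the furniture and walls round the work are solid. World frame = base frame: x ahead of the robot, y to its left, z up, the work surface at z = 0. Lengths are in m, angles in rad, forces in N, time in s.
With the tool pointing down it reaches from about 0.4 to 0.85 m from the base axis. Payload 10.4 kg.
Tool frame: the origin (TCP) lies midway between the tips of the shut fingers; the grasp point (between the pads) lies 19 mm behind it (manip.grasp_offset is the distance from the TCP to the grasp point, in m); z points along the fingers, y is the line along which they close (so a half turn about z gives the same grasp; the last joint's range is limited). The gripper opens to 85 mm and grips with 20 to 120 N. Pads are 22 mm wide; open, the fingers measure 114 mm over their backs; the gripper's body (76 mm by 85 mm) begins 54 mm behind the grasp point. The pads swing forward as they close: fully open they stand 13 mm farther back than shut.
Start: joints at [-1.347, 0.332, -0.065, 1.46, 0.022, 1.35, -0.088], TCP at [0.153, 0.606, 0.231] pointing down, gripper open.
Joint ranges: [-2.6, 2.6], [-0.5, 2.12], [-1.47, 1.34], [0.16, 2.42], [-1.27, 4.41], [0.06, 2.06], [-2.6, 2.6]. Speed limits (rad/s): [2.22, 2.22, 2.79, 2.79, 3.14, 3.14, 3.14].

## Interface

Orientations are given as a unit quaternion [x, y, z, w].
In Python, from workcell import manip, cams gives the robot as it stands (manip), with the cameras (cams).
- The arm moves only by the shell command python3 jog.py [FORCE], which reads ROWS from standard input. ROWS is a JSON list of rows, 1 to 20 of them, each written [[rx, ry, rz], [dx, dy, dz], opening]: a rotation vector rx, ry, rz in fractions of the full range, 1 being 2 pi rad, then dx, dy, dz in shares of 1 m (1.0 is 1 m), then the opening from 0.0 (shut) to 1.0 (fully open); each row is the pose to reach, as a shift and turn from the pose commanded when the command began, along the tool's axes at that moment; what a row does not reach only later rows make up. A row lasts 1/8 s, in which the tool goes at most 0.0625 m and 0.188 rad, less where a joint would pass 70% of its speed; a pose out of reach is approached as far as the arm can. The fingers move at their own pace and stop on an object; FORCE is the grip in N (left out, the last holds). Time passes only in rows, so rows that do not move let the fingers close. It prints the time, the measured TCP pose, the force, the opening and the grip force at its end. Shift and turn numbers lie between -1 and 1, and a call with a number outside is refused. Input that does not fit is refused with a message, and nothing moves.
- manip.get_obs(): the state, without advancing time (a new reading comes with each control period).
- cams.camera(name): name is "scene" or "top" or "wrist"; returns the picture (400x640x3 uint8, blue, green, red); there is no depth.
- cams.calibration(name): a dict with "fx", "fy", "cx", "cy" (pixels), "world_from_camera" (4x4, takes a point from camera to world coordinates); the wrist camera has in their place "tool_from_camera" (4x4, takes a point from camera to tool coordinates, whose origin is the TCP and whose axes are the flange's). Camera axes: x right, y up, looking along -z (the intrinsics and any distortion apply to the point x, -y, -z); pixel columns grow to the right and rows downward; lengths in m; the calibration is good to about 2 mm. A picture is of the moment at which its call begins: read the wrist's pose just before it. calibration takes no time and is no camera call.
- manip.hand_in(): hands the job in; it is judged then, once.
The state is a dict: "clock": time; "joint_pos": joint angles; "joint_velocities": joint speeds; "tau": joint torques, N m; "position": TCP position; "ee_rot": TCP orientation; "ft_force": force on the tool from outside, world axes, zero at the start; "torque": the same for the moment, N m; "grip_width": opening from 0.0 (shut) to 1.0 (fully open); "grasp_force": force on a finger pad.
Only numpy, scipy, OpenCV 4.12 (cv2) and the standard library are available. Lean on these libraries where they do the work, as an engineer would, in place of code of your own. Each camera call takes 0.05 s, during which the arm holds its last target. There are 200 camera calls.

## Working session

There is one attempt and no reset: what is moved stays moved. The work goes in short steps, Python scripts to look and compute and a shell command to move; the robot and the scene stay as the last step left them, time stands still between calls to the robot, and variables do not carry over. Pictures are saved under pics/ and viewed, at most 10 in all, crops included, and the job is handed in when it is done.

```bash
ls; mkdir -p pics
python3 - <<'E'
from workcell import manip, cams
import cv2,numpy as np
o=manip.get_obs();print(o)
a=cams.camera("scene");b=cams.camera("top")
cv2.imwrite("pics/s.png",a);cv2.imwrite("pics/t.png",b)
for n in("scene","top","wrist"):print(n,cams.calibration(n))
E
```

```text
jog.py
pics
workcell.py
{'clock': 0.0, 'joint_pos': array([-1.34658074,  0.33289833, -0.06470643,  1.46094197,  0.02162288,
        1.34985205, -0.08855272]), 'joint_velocities': array([ 0.00118481,  0.00117984, -0.00087525,  0.00150888,  0.00082734,
        0.00010886, -0.00074801]), 'tau': array([-7.30122756e-04, -6.25438857e+01,  4.87172522e-02, -3.91606843e+01,
        1.61314703e-02,  9.87664273e-03, -4.09017119e-06]), 'position': array([0.15261795, 0.6057085 , 0.2304991 ]), 'ee_rot': array([ 1.23104992e-01,  9.92393404e-01, -7.00220646e-04, -4.50983238e-05]), 'ft_force': array([0.47835776, 0.42023913, 0.02835925]), 'torque': array([-0.00297746,  0.00520329, -0.01098092]), 'grasp_force': 0.0, 'grip_width': 0.9981754600051096}
scene {'fx': 378.18156809718175, 'fy': 378.18156809718175, 'cx': 323.9531184307518, 'cy': 203.12749484365696, 'world_from_camera': array([[-0.54890376,  0.38562903, -0.74161642, -0.18805147],
       [-0.83570032, -0.2344988 ,  0.49660376,  0.42683265],
       [ 0.01759667,  0.89235675,  0.45098757,  0.52018924],
       [ 0.        ,  0.        ,  0.        
[... 165 characters left out ...]
24,  0.97895911, -0.20285895,  0.21571643],
       [-0.99975162,  0.02099424, -0.00747933, -0.07204083],
       [-0.00306309,  0.20297367,  0.9791794 ,  1.56075178],
       [ 0.        ,  0.        ,  0.        ,  1.        ]])}
wrist {'fx': 308.76270085854816, 'fy': 308.76270085854816, 'cx': 321.79616736493523, 'cy': 199.1896144950427, 'tool_from_camera': array([[-1.06197558e-04,  9.47717843e-01,  3.19109509e-01,
         8.16696256e-02],
       [ 9.99999892e-01,  2.45136817e-04, -3.95234191e-04,
        -4.48113108e-05],
       [-4.52795984e-04,  3.19109432e-01, -9.47717767e-01,
        -1.43048366e-01],
       [ 0.00000000e+00,  0.00000000e+00,  0.00000000e+00,
         1.00000000e+00]])}
```

View pics/s.png

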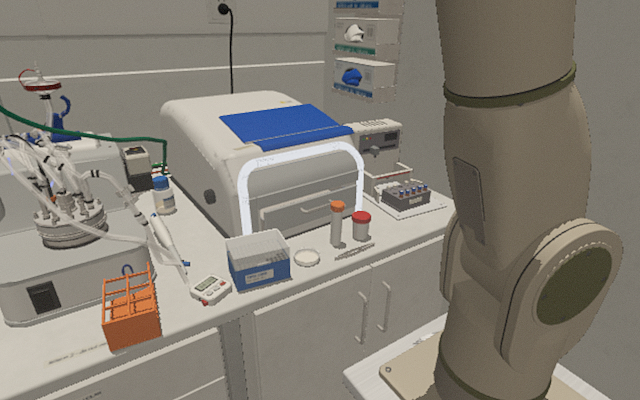

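View pics/t.png

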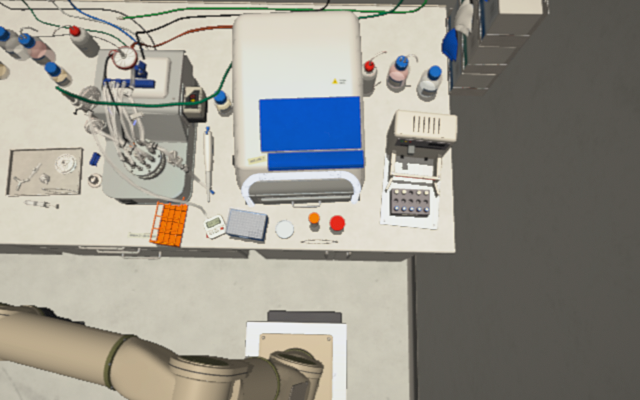

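The scene picture shows the bay at about (405,180), with blue caps near (390–430,187). In the top picture the plate is at (410,202), the cup at (337,223), and the tube at (314,218). Next I measure in enlarged crops.

```bash
cat > h.py <<'E'
from workcell import manip, cams
import numpy as np,cv2
from scipy.spatial.transform import Rotation as R
def ray(n,u,v):
    c=cams.calibration(n)
    if n=="wrist":
        o=manip.get_obs();T=np.eye(4);T[:3,:3]=R.from_quat(o["ee_rot"]).as_matrix();T[:3,3]=o["position"];T=T@c["tool_from_camera"]
    else:T=c["world_from_camera"]
    d=T[:3,:3]@np.array([(u-c["cx"])/c["fx"],-(v-c["cy"])/c["fy"],-1.])
    return T[:3,3],d
def onz(n,u,v,z):
    p,d=ray(n,u,v);return p+d*(z-p[2])/d[2]
def blue(im,box,lo=(95,90,40),hi=(130,255,255),amin=3):
    x0,y0,x1,y1=box
    m=cv2.inRange(cv2.cvtColor(im[y0:y1,x0:x1],cv2.COLOR_BGR2HSV),lo,hi)
    n,l,s,c=cv2.connectedComponentsWithStats(m)
    return [(c[i][0]+x0,c[i][1]+y0,int(s[i][4]),s[i][:4]+[x0,y0,0,0]) for i in range(1,n) if s[i][4]>=amin]
E
python3 - <<'E'
from h import *
a=cv2.imread("pics/s.png");b=cv2.imread("pics/t.png")
for n,im,box in(("top",b,(370,170,450,240)),("scene",a,(370,170,450,220))):
  for c in blue(im,box):print(n,c,onz(n,c[0],c[1],.063).round(4))
A=cv2.resize(a[110:230,340:470],None,fx=4.5,fy=4.5,interpolation=cv2.INTER_CUBIC)
B=cv2.resize(b[105:235,370:460],None,fx=4.5,fy=4.5,interpolation=cv2.INTER_CUBIC)
h=max(len(A),len(B));B=B[:,:];A=cv2.resize(A,None,fx=.68,fy=.68)
cv=np.zeros((585,800,3),np.uint8);cv[:A.shape[0],:A.shape[1]]=A[:, :800];cv[:B.shape[0],395:395+B.shape[1]]=B;cv2.imwrite("pics/c.png",cv)
E
```

```text
scene (np.float64(425.14285714285717), np.float64(186.0), 7, array([424, 185,   3,   3])) [ 0.5016 -0.3964  0.063 ]
scene (np.float64(419.0), np.float64(187.5), 6, array([418, 187,   3,   2])) [ 0.5034 -0.3725  0.063 ]
scene (np.float64(413.2857142857143), np.float64(189.42857142857142), 7, array([412, 189,   4,   2])) [ 0.5023 -0.348   0.063 ]
scene (np.float64(407.0), np.float64(191.5), 6, array([406, 191,   3,   2])) [ 0.5014 -0.3219  0.063 ]
scene (np.float64(401.0), np.float64(192.5), 6, array([400, 192,   3,   2])) [ 0.5055 -0.3022  0.063 ]
```

View pics/c.png

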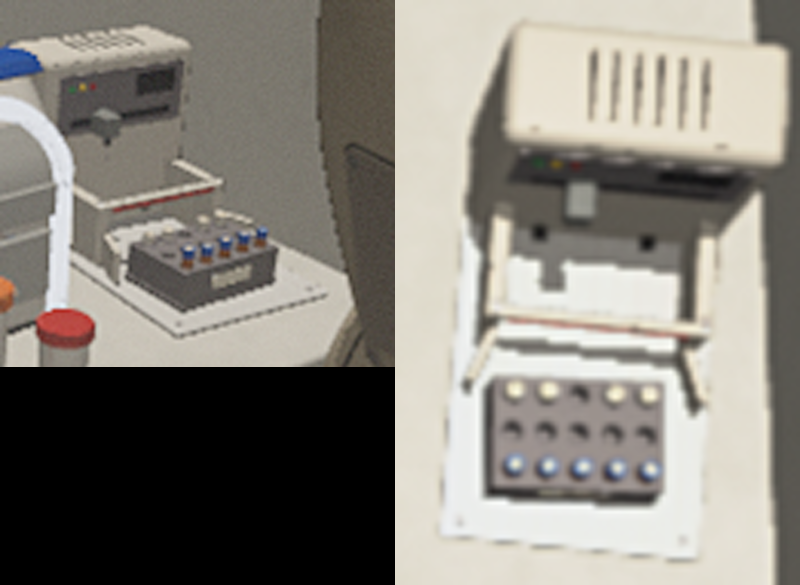

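The crop shows the plate square-on in front of the bay, with its front row of five blue caps intact. It also shows the gate bar with its red stripe, the flares, and the deck's front corners. The bay looks slightly rotated. Next I work out a safe route past the big machine.

Run:
```python
from h import *
def p(n,u,v,z):print(n,u,v,z,onz(n,u,v,z).round(3))
def cr(u,v):return 370+u/4.5,105+v/4.5
p("top",300,245,0);p("top",430,250,0)
p("top",300,205,.0);p("top",245,200,.25);p("top",360,195,.25)
p("top",314,218,.114);p("top",337,223,.064);p("top",247,225,.09)
for n,(u,v),z in [("deckFL",(50,535),.006),("deckFR",(300,558),.006),("gateL",(102,310),.072),("gateR",(312,330),.072),("plFL",(92,490),.046),("plFR",(266,494),.046),("plBL",(95,378),.046),("plBR",(266,380),.046)]:
  print(n);p("top",*cr(u,v),z)
for k in range(5):p("top",*cr([118,152,187,221,254][k],[465,467,467,467,470][k]),.064)
# two-view height of machine frame top
```

```text
top 300 245 0 [ 0.396 -0.005  0.   ]
top 430 250 0 [ 0.389 -0.43   0.   ]
top 300 205 0.0 [ 0.529 -0.001  0.   ]
top 245 200 0.25 [0.49  0.142 0.25 ]
top 360 195 0.25 [ 0.511 -0.18   0.25 ]
top 314 218 0.114 [ 0.467 -0.051  0.114]
top 337 223 0.064 [ 0.461 -0.123  0.064]
top 247 225 0.09 [0.444 0.157 0.09 ]
deckFL
top 381.1111111111111 223.88888888888889 0.006 [ 0.471 -0.27   0.006]
deckFR
top 436.6666666666667 229.0 0.006 [ 0.458 -0.452  0.006]
gateL
top 392.6666666666667 173.88888888888889 0.072 [ 0.623 -0.3    0.072]
gateR
top 439.3333333333333 178.33333333333331 0.072 [ 0.612 -0.449  0.072]
plFL
top 390.44444444444446 213.88888888888889 0.046 [ 0.497 -0.295  0.046]
plFR
top 429.1111111111111 214.77777777777777 0.046 [ 0.497 -0.419  0.046]
plBL
top 391.1111111111111 189.0 0.046 [ 0.58  -0.298  0.046]
plBR
top 429.1111111111111 189.44444444444446 0.046 [ 0.581 -0.421  0.046]
top 396.22222222222223 208.33333333333331 0.064 [ 0.512 -0.311  0.064]
top 403.77777777777777 208.77777777777777 0.064 [ 0.511 -0.335  0.064]
top 411.55555555555554 208.77777777777777 0.064 [ 0.512 -0.36   0.064]
top 419.1111111111111 208.77777777777777 0.064 [ 0.513 -0.384  0.064]
top 426.44444444444446 209.44444444444446 0.064 [ 0.511 -0.407  0.064]
```

```bash
echo '[[[0,0,0],[-0.172,-0.218,-0.05],0],[[0,0,0],[-0.172,-0.218,-0.05],0],[[0,0,0],[-0.172,-0.218,-0.05],0],[[0,0,0],[-0.172,-0.218,-0.05],0],[[0,0,0],[-0.172,-0.218,-0.05],0],[[0,0,0],[-0.344,-0.435,-0.05],0],[[0,0,0],[-0.344,-0.435,-0.05],0],[[0,0,0],[-0.344,-0.435,-0.05],0],[[0,0,0],[-0.344,-0.435,-0.05],0],[[0,0,0],[-0.344,-0.435,-0.05],0],[[0,0,0],[-0.344,-0.435,-0.05],0]]' | python3 jog.py 20
```

```text
clock: 1.48
position: [0.3804, 0.0985, 0.2812]
ee_rot: [0.125, 0.992, 0.0, -0.0]
ft_force: [0.4, -0.1, -0.7]
grip_width: 0.0
grasp_force: 0.0
```

The rows are not in the units I measure in: turns go in shares of 2 pi rad. I convert before sending: -0.25 rad / 6.2832 = -0.0398.

```bash
echo '[[[0,0,-0.0398],[-0.141,-0.428,0],0],[[0,0,-0.0398],[-0.141,-0.428,0],0],[[0,0,-0.0398],[-0.141,-0.428,0],0],[[0,0,-0.0398],[-0.141,-0.428,0],0],[[0,0,-0.0398],[-0.141,-0.428,0],0],[[0,0,-0.0398],[-0.141,-0.428,0],0],[[0,0,-0.0398],[-0.141,-0.428,0],0],[[0,0,-0.0398],[-0.141,-0.428,0],0],[[0,0,-0.0398],[-0.141,-0.428,0],0],[[0,0,-0.0398],[-0.141,-0.428,0],0]]' | python3 jog.py
python3 - <<'E'
from h import *
o=manip.get_obs();w=cams.camera("wrist");cv2.imwrite("pics/w1.png",w)
print(o["position"],o["ee_rot"])
E
```

```text
clock: 2.72
position: [0.4121, -0.3492, 0.2804]
ee_rot: [-0.001, 1.0, -0.0, -0.002]
ft_force: [0.2, -0.8, -0.6]
grip_width: -0.001
grasp_force: 0.0
[ 0.41212142 -0.34922693  0.28036148] [-1.01096058e-03  9.99998262e-01 -4.22707091e-04 -1.50863917e-03]
```

View pics/w1.png

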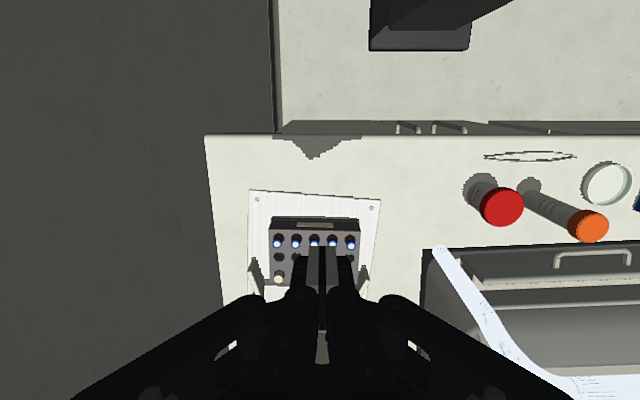

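The wrist view, with up towards the robot, shows the five blue caps at row ~242, columns 277–350. The deck's front corners are at (249,190) and (380,201), the plate front at row ~220, and the flare tips near (252,260) and (367,266).

Run:
```python
from h import *
w=cv2.imread("pics/w1.png")
# circles of caps: mask of blue or bright in row band
P=[]
for c in sorted(blue(w,(262,228,365,256),lo=(100,110,60)),key=lambda c:c[0]):
  if c[2]>15:print(c[0].round(1),c[1].round(1),c[2],c[3],onz("wrist",c[0],c[1],.062).round(4))
for n,u,v,z in[("deckR",249,190,.006),("deckL",380,201,.006),("flareR",253,262,.05),("flareL",367,266,.05),("plFR",269,218,.046),("plFL",359,222,.046)]:print(n,onz("wrist",u,v,z).round(4))
cv2.imwrite("pics/w1c.png",cv2.resize(w[180:310,230:400],None,fx=4.5,fy=4.5,interpolation=cv2.INTER_CUBIC))
```

```text
276.6 242.9 43 [272 238  10  11] [ 0.5121 -0.4069  0.062 ]
294.8 243.8 37 [291 240   9   9] [ 0.5132 -0.3833  0.062 ]
313.6 241.9 28 [309 240  10   6] [ 0.5105 -0.359   0.062 ]
332.3 242.3 26 [328 240   9   8] [ 0.5111 -0.3347  0.062 ]
350.8 245.1 37 [347 241   9  10] [ 0.515  -0.3106  0.062 ]
deckR [ 0.4574 -0.4513  0.006 ]
deckL [ 0.4734 -0.2651  0.006 ]
flareR [ 0.5471 -0.4425  0.05  ]
flareL [ 0.553  -0.2859  0.05  ]
plFR [ 0.4838 -0.4179  0.046 ]
plFL [ 0.4892 -0.2991  0.046 ]
```

View pics/w1c.png

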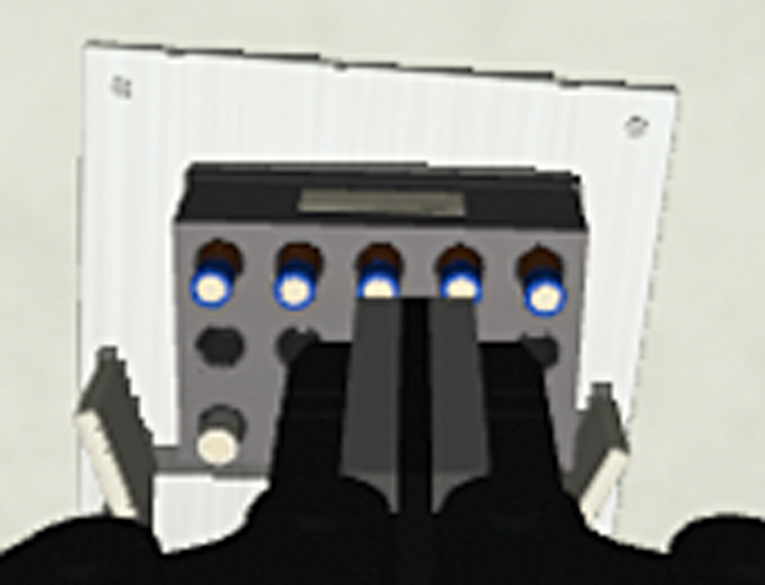

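The cap positions agree between the two views to about 1 mm: x≈0.513, y=-0.311…-0.407. The bay origin is at about (0.649,-0.374) with yaw about -0.078. Now I go above vial 1, down to z≈0.072.

```bash
echo '[[[0,0,0],[-0.101,0.038,0.15],0],[[0,0,0],[-0.101,0.038,0.15],0],[[0,0,0],[-0.101,0.038,0.15],0],[[0,0,0],[-0.101,0.038,0.15],0],[[0,0,0],[-0.101,0.038,0.18],0],[[0,0,0],[-0.101,0.038,0.2],0],[[0,0,0],[-0.101,0.038,0.207],0],[[0,0,0],[-0.101,0.038,0.207],0]]' | python3 jog.py
```

```text
clock: 3.78
position: [0.5132, -0.3108, 0.0748]
ee_rot: [-0.002, 1.0, 0.0, 0.0]
ft_force: [-0.2, -0.4, 0.4]
grip_width: -0.002
grasp_force: 0.0
```

```bash
echo '[[[0,0,0],[0,0,0.005],0],[[0,0,0],[0,0,0.008],0],[[0,0,0],[0,0,0.01],0],[[0,0,0],[0,0,0.011],0],[[0,0,0],[0,0,0.012],0],[[0,0,0],[0,0,0.012],0]]' | python3 jog.py; echo '[[[0,0,0],[0,0,0.001],0],[[0,0,0],[0,0,0.002],0],[[0,0,0],[0,0,0.002],0]]' | python3 jog.py; echo '[[[0,0,0],[0,0,0.001],0],[[0,0,0],[0,0,0.002],0],[[0,0,0],[0,0,0.002],0]]' | python3 jog.py
```

```text
clock: 4.53
position: [0.5131, -0.311, 0.0623]
ee_rot: [-0.002, 1.0, 0.0, 0.0]
ft_force: [-1.0, 0.6, 2.8]
grip_width: 0.003
grasp_force: 0.9
clock: 4.9
position: [0.5131, -0.3109, 0.0602]
ee_rot: [-0.002, 1.0, -0.0, 0.0]
ft_force: [0.6, 0.2, 1.5]
grip_width: -0.001
grasp_force: 0.6
clock: 5.28
position: [0.5131, -0.311, 0.0582]
ee_rot: [-0.002, 1.0, -0.0, 0.0]
ft_force: [-0.7, -0.7, 2.4]
grip_width: 0.001
grasp_force: 1.0
```

Pushing takes about 3 N, and the position follows closely. I keep going in half-millimetre steps to feel the bottom.

```bash
for i in 1 2; do echo '[[[0,0,0],[0,0,0.0005],0],[[0,0,0],[0,0,0.0005],0],[[0,0,0],[0,0,0.0005],0]]' | python3 jog.py | grep -E 'posi|ft'; done
```

```text
position: [0.5131, -0.311, 0.0581]
ft_force: [-1.1, 1.9, 8.3]
position: [0.5133, -0.3111, 0.0581]
ft_force: [-2.3, 1.3, 12.3]
```

Vial 1 has bottomed at 0.058, as expected. Now the next vial, with the same final depth at lighter force.

```bash
echo '[[[0,0,0],[0,0,-0.008],0],[[0,0,0],[0,0,-0.016],0],[[0,0,0],[0,-0.012,-0.016],0],[[0,0,0],[0,-0.024,-0.016],0],[[0,0,0],[0,-0.024,-0.016],0],[[0,0,0],[0,-0.024,-0.011],0],[[0,0,0],[0,-0.024,-0.008],0],[[0,0,0],[0,-0.024,-0.006],0],[[0,0,0],[0,-0.024,-0.005],0],[[0,0,0],[0,-0.024,-0.004],0],[[0,0,0],[0,-0.024,-0.003],0],[[0,0,0],[0,-0.024,-0.002],0],[[0,0,0],[0,-0.024,-0.001],0],[[0,0,0],[0,-0.024,-0.0005],0],[[0,0,0],[0,-0.024,-0.0005],0],[[0,0,0],[0,-0.024,-0.0005],0]]' | python3 jog.py
echo '[[[0,0,0],[0,0,-0.008],0],[[0,0,0],[0,0,-0.016],0],[[0,0,0],[0,-0.012,-0.016],0],[[0,0,0],[0,-0.024,-0.016],0],[[0,0,0],[0,-0.024,-0.016],0],[[0,0,0],[0,-0.024,-0.011],0],[[0,0,0],[0,-0.024,-0.008],0],[[0,0,0],[0,-0.024,-0.006],0],[[0,0,0],[0,-0.024,-0.005],0],[[0,0,0],[0,-0.024,-0.004],0],[[0,0,0],[0,-0.024,-0.003],0],[[0,0,0],[0,-0.024,-0.002],0],[[0,0,0],[0,-0.024,-0.001],0],[[0,0,0],[0,-0.024,-0.0002],0],[[0,0,0],[0,-0.024,0],0],[[0,0,0],[0,-0.024,0],0]]' | python3 jog.py
```

```text
clock: 8.02
position: [0.5133, -0.3351, 0.0582]
ee_rot: [-0.002, 1.0, -0.0, 0.0]
ft_force: [-2.0, 1.8, 6.3]
grip_width: -0.002
grasp_force: 3.2
clock: 10.02
position: [0.5134, -0.3591, 0.0582]
ee_rot: [-0.002, 1.0, -0.0, 0.0]
ft_force: [-0.5, 3.1, 5.9]
grip_width: 0.0
grasp_force: 3.3
```

```bash
echo '[[[0,0,0],[0,0,-0.008],0],[[0,0,0],[0,0,-0.016],0],[[0,0,0],[0,-0.012,-0.016],0],[[0,0,0],[0,-0.024,-0.016],0],[[0,0,0],[0,-0.024,-0.016],0],[[0,0,0],[0,-0.024,-0.011],0],[[0,0,0],[0,-0.024,-0.008],0],[[0,0,0],[0,-0.024,-0.006],0],[[0,0,0],[0,-0.024,-0.005],0],[[0,0,0],[0,-0.024,-0.004],0],[[0,0,0],[0,-0.024,-0.003],0],[[0,0,0],[0,-0.024,-0.002],0],[[0,0,0],[0,-0.024,-0.001],0],[[0,0,0],[0,-0.024,-0.0002],0],[[0,0,0],[0,-0.024,0],0],[[0,0,0],[0,-0.024,0],0]]' | python3 jog.py
echo '[[[0,0,0],[0,0,-0.008],0],[[0,0,0],[0,0,-0.016],0],[[0,0,0],[0,-0.012,-0.016],0],[[0,0,0],[0,-0.024,-0.016],0],[[0,0,0],[0,-0.024,-0.016],0],[[0,0,0],[0,-0.024,-0.011],0],[[0,0,0],[0,-0.024,-0.008],0],[[0,0,0],[0,-0.024,-0.006],0],[[0,0,0],[0,-0.024,-0.005],0],[[0,0,0],[0,-0.024,-0.004],0],[[0,0,0],[0,-0.024,-0.003],0],[[0,0,0],[0,-0.024,-0.002],0],[[0,0,0],[0,-0.024,-0.001],0],[[0,0,0],[0,-0.024,-0.0002],0],[[0,0,0],[0,-0.024,0],0],[[0,0,0],[0,-0.024,0],0]]' | python3 jog.py
```

```text
clock: 12.02
position: [0.5135, -0.3831, 0.0582]
ee_rot: [-0.002, 1.0, -0.0, 0.0]
ft_force: [0.6, 0.9, 6.5]
grip_width: -0.002
grasp_force: 3.2
clock: 14.02
position: [0.5136, -0.4071, 0.0582]
ee_rot: [-0.002, 1.0, -0.0, 0.0]
ft_force: [0.1, 2.7, 6.1]
grip_width: 0.002
grasp_force: 3.1
```

To row units: 0.08 rad / 6.2832 = 0.0127.

```bash
echo '[[[0,0,0],[0,0,-0.02],0],[[0,0,0],[0,0,-0.05],0],[[0,0,0.0127],[0.12,0.04,-0.14],0],[[0,0,0.0127],[0.12,0.04,-0.14],0],[[0,0,0.0127],[0.12,0.04,-0.14],0],[[0,0,0.0127],[0.12,0.04,-0.14],0],[[0,0,0.0127],[0.12,0.04,-0.14],0]]' | python3 jog.py
python3 - <<'E'
from h import *
o=manip.get_obs();w=cams.camera("wrist");t=cams.camera("top");cv2.imwrite("pics/w2.png",w);cv2.imwrite("pics/t2.png",t)
print(o["position"],o["ee_rot"])
for c in sorted(blue(w,(200,150,450,330),lo=(100,110,60)),key=lambda c:c[0]):
  if c[2]>10:print(c[0].round(1),c[1].round(1),c[2],c[3],onz("wrist",c[0],c[1],.057).round(4))
cv2.imwrite("pics/w2c.png",w[120:330,170:470].repeat(2,0).repeat(2,1))
E
```

```text
clock: 14.9
position: [0.3939, -0.3671, 0.198]
ee_rot: [0.038, 0.999, 0.0, 0.0]
ft_force: [0.0, 0.2, -0.5]
grip_width: -0.001
grasp_force: 0.0
[ 0.3939052  -0.36709607  0.19796857] [3.80082232e-02 9.99277343e-01 1.03740727e-04 3.95295690e-04]
359.5 288.3 29 [355 285   8  10] [ 0.5109 -0.3357  0.057 ]
379.8 288.2 48 [375 284  11  10] [ 0.5124 -0.3139  0.057 ]
```

View pics/w2c.png

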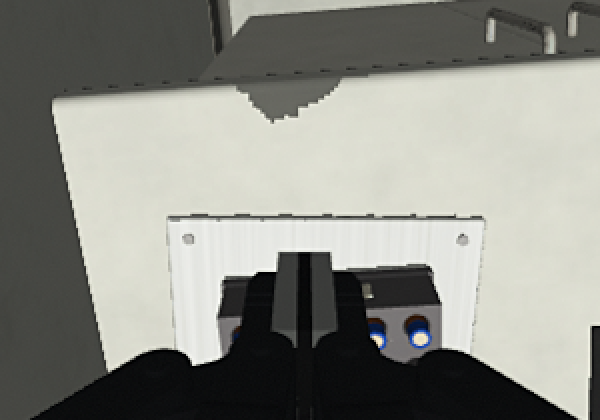

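Seen along the bay's yaw, the deck edge is level at (254,228)–(412,229), so the yaw is right. Caps 1 and 2 show at their seated height, and the fingers hide the rest.

Run:
```python
from h import *
o=manip.get_obs();Rm=R.from_quat(o["ee_rot"]).as_matrix()
a=onz("wrist",254,228,.006);b=onz("wrist",412.3,229,.006);y=(b-a);L=np.hypot(*y[:2]);y/=L
x=np.array([y[1],-y[0],0]);O=(a+b)/2+.185*x;O[2]=0
print(a,b,L,"yaw",np.arctan2(x[1],x[0]),"O",O)
O=(O+[.6494,-.374,0])/2
yaw=-.079;x=np.array([np.cos(yaw),np.sin(yaw),0])
for s,z in((-.195,.12),(-.195,.022),(-.165,.022),(-.054,.022)):
  T=O+x*s+[0,0,z];print(s,T,"tool",(Rm.T@(T-o["position"])).round(4))
```

```text
[ 0.45399633 -0.45206413  0.006     ] [ 0.46952885 -0.26581686  0.006     ] 0.1868938338107726 yaw -0.08320473679624772 O [ 0.64612258 -0.37431561  0.        ]
-0.195 [ 0.45336947 -0.35876883  0.12      ] tool [-0.059   0.013   0.0773]
-0.195 [ 0.45336947 -0.35876883  0.022     ] tool [-0.0591  0.013   0.1753]
-0.165 [ 0.48327591 -0.36113636  0.022     ] tool [-0.0891  0.0129  0.1753]
-0.054 [ 0.59392971 -0.36989624  0.022     ] tool [-0.2001  0.0126  0.1752]
```

To row units: 0.004 rad / 6.2832 = 0.0006.

```bash
echo '[[[0,0,0.0006],[-0.059,0.013,0.05],0.6],[[0,0,0.0006],[-0.059,0.013,0.1],0.6],[[0,0,0.0006],[-0.059,0.013,0.14],0.6],[[0,0,0.0006],[-0.059,0.013,0.175],0.6],[[0,0,0.0006],[-0.059,0.013,0.175],0.6],[[0,0,0.0006],[-0.059,0.013,0.175],0.6],[[0,0,0.0006],[-0.059,0.013,0.175],0.6],[[0,0,0.0006],[-0.059,0.013,0.175],0.6]]' | python3 jog.py
python3 - <<'E'
from h import *
w=cams.camera("wrist");a=cams.camera("scene");t=cams.camera("top")
for c in blue(a,(370,170,450,220)):print(c[:2],onz("scene",c[0],c[1],.057).round(4))
cv2.imwrite("pics/m3.png",np.hstack([cv2.resize(a[130:230,350:450],(400,400),interpolation=cv2.INTER_CUBIC),cv2.resize(w[100:350,170:420],(400,400))]))
E
```

```text
clock: 16.0
position: [0.4537, -0.3591, 0.0238]
ee_rot: [0.04, 0.999, -0.0, 0.001]
ft_force: [0.4, -0.1, 0.1]
grip_width: 0.597
grasp_force: 0.0
(np.float64(407.125), np.float64(192.25)) [ 0.5065 -0.3284  0.057 ]
(np.float64(401.2857142857143), np.float64(194.42857142857142)) [ 0.5045 -0.3033  0.057 ]
```

View pics/m3.png

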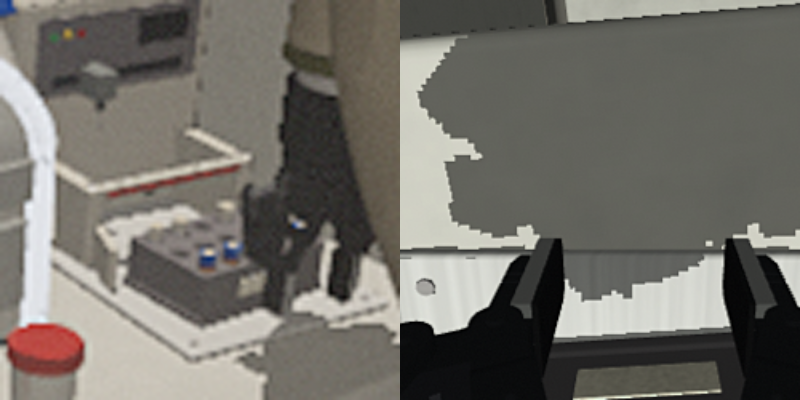

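The scene crop shows the fingers low in front of the plate and clear of it. The wrist crop shows the plate front ahead of both open fingertips. I start the push.

```bash
echo '[[[0,0,0],[-0.01,0,0],0.6],[[0,0,0],[-0.02,0,0],0.6],[[0,0,0],[-0.027,0,0],0.6],[[0,0,0],[-0.032,0,0],0.6],[[0,0,0],[-0.036,0,0],0.6],[[0,0,0],[-0.04,0,0],0.6],[[0,0,0],[-0.044,0,0],0.6],[[0,0,0],[-0.048,0,0],0.6],[[0,0,0],[-0.052,0,0],0.6],[[0,0,0],[-0.056,0,0],0.6],[[0,0,0],[-0.06,0,0],0.6]]' | python3 jog.py
echo '[[[0,0,0],[-0.004,0,0],0.6],[[0,0,0],[-0.008,0,0],0.6],[[0,0,0],[-0.012,0,0],0.6],[[0,0,0],[-0.016,0,0],0.6],[[0,0,0],[-0.02,0,0],0.6],[[0,0,0],[-0.024,0,0],0.6]]' | python3 jog.py
python3 - <<'E'
from h import *
a=cams.camera("scene");t=cams.camera("top")
cv2.imwrite("pics/m4.png",np.hstack([cv2.resize(a[130:230,350:450],(400,400),interpolation=cv2.INTER_CUBIC),cv2.resize(t[140:240,370:470],(400,400),interpolation=cv2.INTER_CUBIC)]))
E
```

```text
clock: 17.52
position: [0.5131, -0.3637, 0.0227]
ee_rot: [0.04, 0.999, 0.0, -0.0]
ft_force: [-1.7, 1.0, 0.4]
grip_width: 0.597
grasp_force: 0.4
clock: 18.27
position: [0.537, -0.3657, 0.0228]
ee_rot: [0.04, 0.999, 0.0, 0.0]
ft_force: [-0.2, 0.4, 0.2]
grip_width: 0.602
grasp_force: 0.4
```

View pics/m4.png

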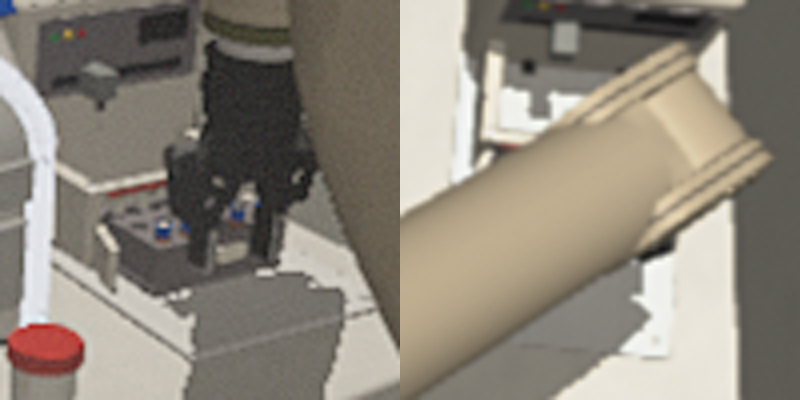

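The scene crop shows the plate entering under the gate bar between the cheeks, with the caps low. The arm hides it from the top camera. The force is small, so I continue.

```bash
echo '[[[0,0,0],[-0.003,0,0],0.6],[[0,0,0],[-0.006,0,0],0.6],[[0,0,0],[-0.01,0,0],0.6],[[0,0,0],[-0.014,0,0],0.6],[[0,0,0],[-0.018,0,0],0.6],[[0,0,0],[-0.02,0,0],0.6]]' | python3 jog.py | grep -E 'pos|ft'
echo '[[[0,0,0],[-0.003,0,0],0.6],[[0,0,0],[-0.006,0,0],0.6],[[0,0,0],[-0.01,0,0],0.6],[[0,0,0],[-0.014,0,0],0.6],[[0,0,0],[-0.018,0,0],0.6],[[0,0,0],[-0.022,0,0],0.6],[[0,0,0],[-0.025,0,0],0.6]]' | python3 jog.py
```

```text
position: [0.557, -0.3672, 0.0227]
ft_force: [-0.9, -0.6, 0.2]
clock: 20.0
position: [0.5819, -0.3693, 0.0227]
ee_rot: [0.04, 0.999, 0.0, 0.0]
ft_force: [-1.1, 0.2, 0.2]
grip_width: 0.603
grasp_force: 0.4
```

```bash
echo '[[[0,0,0],[-0.002,0,0],0.6],[[0,0,0],[-0.004,0,0],0.6],[[0,0,0],[-0.006,0,0],0.6],[[0,0,0],[-0.008,0,0],0.6],[[0,0,0],[-0.008,0,0],0.6]]' | python3 jog.py | grep -E 'pos|ft'
for i in 1 2; do echo '[[[0,0,0],[-0.001,0,0],0.6],[[0,0,0],[-0.002,0,0],0.6],[[0,0,0],[-0.002,0,0],0.6]]' | python3 jog.py | grep -E 'pos|ft';done
```

```text
position: [0.5899, -0.3698, 0.0228]
ft_force: [0.1, 0.6, 0.3]
position: [0.5917, -0.3701, 0.0228]
ft_force: [-0.8, -0.7, -0.3]
position: [0.5925, -0.3703, 0.0225]
ft_force: [-5.0, 0.1, 1.7]
```

```bash
for i in 1 2; do echo '[[[0,0,0],[-0.0005,0,0],0.6],[[0,0,0],[-0.001,0,0],0.6],[[0,0,0],[-0.001,0,0],0.6]]' | python3 jog.py | grep -E 'pos|ft';done
```

```text
position: [0.5924, -0.3704, 0.0224]
ft_force: [-9.3, 2.6, 4.4]
position: [0.5924, -0.3705, 0.0222]
ft_force: [-12.9, 2.8, 5.7]
```

The plate is hard against the stop: force rises with no motion, at the expected TCP of about 0.593. I retract straight back, go up, and look.

```bash
echo '[[[0,0,0],[0.003,0,0],0.6],[[0,0,0],[0.01,0,0],0.6],[[0,0,0],[0.03,0,0],0.6],[[0,0,0],[0.07,0,0],0.6],[[0,0,0],[0.12,0,0],0.6],[[0,0,0],[0.15,0,-0.05],0.6],[[0,0,0],[0.18,0,-0.1],0.6],[[0,0,0],[0.2,0,-0.15],0.6],[[0,0,0],[0.2,0,-0.2],0.6],[[0,0,0],[0.2,0,-0.2],0.6],[[0,0,0],[0.2,0,-0.2],0.6]]' | python3 jog.py
python3 - <<'E'
from h import *
o=manip.get_obs();w=cams.camera("wrist");a=cams.camera("scene")
for c in sorted(blue(w,(200,150,450,380),lo=(100,110,60)),key=lambda c:c[0]):
  if c[2]>8:print(c[0].round(1),c[1].round(1),c[2],onz("wrist",c[0],c[1],.057).round(4))
cv2.imwrite("pics/m5.png",np.hstack([cv2.resize(a[130:230,350:450],(400,400),interpolation=cv2.INTER_CUBIC),cv2.resize(w[150:350,220:420],(400,400),interpolation=cv2.INTER_CUBIC)]))
O=np.array([.6475,-.374]);x=np.array([np.cos(-.079),np.sin(-.079)]);y=np.array([-x[1],x[0]])
for k in(48,24,0,-24,-48):print("expected",O-.028*x+k/1000*y)
E
```

```text
clock: 23.5
position: [0.3964, -0.3538, 0.2223]
ee_rot: [0.04, 0.999, 0.0, 0.0]
ft_force: [-0.2, 0.8, 0.3]
grip_width: 0.599
grasp_force: 0.0
282.9 348.1 13 [ 0.61   -0.4198  0.057 ]
302.1 348.0 14 [ 0.6118 -0.3958  0.057 ]
321.4 348.0 13 [ 0.6138 -0.3717  0.057 ]
341.0 348.0 15 [ 0.6158 -0.3472  0.057 ]
360.1 348.3 15 [ 0.6182 -0.3233  0.057 ]
expected [ 0.62337539 -0.32394001]
expected [ 0.62148136 -0.34786515]
expected [ 0.61958733 -0.3717903 ]
expected [ 0.6176933  -0.39571545]
expected [ 0.61579927 -0.41964059]
```

View pics/m5.png

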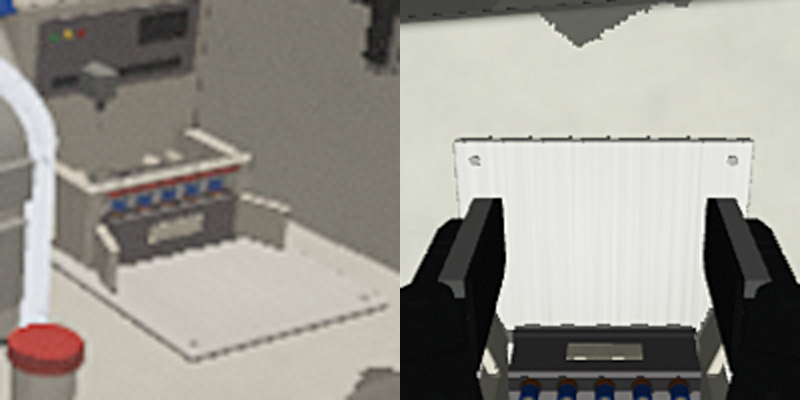

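The plate is square under the gate bar. All five caps lie level below the red stripe, at rows ~348 and columns 283–360, and the lateral positions match home to about 1 mm. The hand is clear.

```bash
python3 -c "
from workcell import manip, cams
print(manip.hand_in())"
```

```text
the job is handed in; nothing more can be done
None
```

I pressed all five blue-capped vials down to the bottom of their wells (about 6 N on four, 12 N at most on the first), pushed the plate in until it was firm against the end stop, and handed the job in at about 24 s with the hand clear.

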